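# Pack the top parts tray and close the case

## Robot

A 7-joint arm with a two-finger parallel gripper is mounted at the origin on the work surface. World frame = base frame: x ahead of the robot, y to its left, z up, the work surface at z = 0. Lengths are in m, angles in rad, forces in N, time in s.
With the tool pointing down it reaches from about 0.4 to 0.85 m from the base axis. Payload 6.9 kg.
Tool frame: the origin (TCP) lies between the finger pads; the fingertips stand 19 mm ahead of it and the grasp point (between the pads) is the TCP (manip.tips_ahead is the z of the fingertips in the tool frame, in m); z points along the fingers, y is the line along which they close (so a half turn about z gives the same grasp; the last joint's range is limited). The gripper opens to 85 mm and grips with 20 to 120 N. Pads are 22 mm wide; open, the fingers measure 114 mm over their backs; the gripper's body (76 mm by 85 mm) begins 54 mm behind the grasp point. The pads swing forward as they close: fully open they stand 13 mm farther back than shut.
Start: joints at [1.232, 0.507, -0.238, 1.5, 0.126, 1.149, -0.155], TCP at [0.269, -0.564, 0.25] pointing down, gripper open.
Joint ranges: [-3.08, 3.08], [-0.24, 2.05], [-1.43, 1.35], [0, 2.5], [-1.52, 4.66], [0.17, 1.96], [-2.89, 2.89]. Speed limits (rad/s): [2.39, 2.39, 3.14, 3.14, 3.14, 3.14, 3.14].

## Interface

Orientations are given as a unit quaternion [x, y, z, w].
In Python, from plant import get_state, imaging, workorder, manip gives the robot as it stands.
- The arm moves only by the shell command python3 -m pendant 'ROWS'. ROWS is JSON, a list of rows, each an object with "offset": the shift along the tool's x, y, z in units of 0.2 m (1.0 is 0.2 m), a list of three; "turn": the turn, a rotation vector about the tool's x, y, z in units of pi rad (1.0 is pi rad), a list of three; "claw": the finger opening in mm, from 0 to 85.4. In form: [{"offset": [x, y, z], "turn": [ax, ay, az], "claw": claw}, ...]. A call has exactly 8 rows; each row is the pose to reach, as a shift and turn from the pose commanded when the call began, along the tool's axes at that moment, turning the shorter way round; what a row does not reach only later rows make up. A row lasts 1/8 s, in which the tool goes at most 62.5 mm and 10.7 degrees, less where a joint would pass 70% of its speed; a pose out of reach is approached as far as the arm can. A call with a number of a shift or a turn outside -1 to 1 is refused whole. A call with a gripper value outside its range is refused whole. The fingers move at their own pace and stop on an object; the grip force is fixed at half the most. Time passes only in rows, so rows that repeat a pose let the fingers close, or fill a call up. It gives the time, the measured TCP pose, the force, the opening and the grip force at its end, in the units of the state.
- get_state(): the state, without advancing time (a new reading comes with each control period).
- imaging.camera(name): name is "scene" or "top"; returns the picture (384x512x3 uint8, blue, green, red); there is no depth.
- imaging.camera_params(name): a dict with "mtx" (3x3 intrinsics, pixels), "D" ([k1, k2, p1, p2, k3] as OpenCV has them; the pictures are not rectified), "world_to_cam" (4x4, takes a point from world to camera coordinates). Camera axes: x right, y down, z forward; pixel columns grow to the right and rows downward; lengths in m; the calibration is good to about 2 mm. A picture is of the moment at which its call begins. camera_params takes no time and is no camera call.
- workorder.finish_job(): hands the job in; it is judged then, once.
The state is a dict: "t": time; "q": joint angles; "joint_velocities": joint speeds; "tau": joint torques, N m; "eef_pos": TCP position; "tcp_rot": TCP orientation; "ft_force": force on the tool from outside, world axes, zero at the start; "torque": the same for the moment, N m; "gripper_width": opening from 0.0 (shut) to 1.0 (fully open); "grip_force": force on a finger pad.
Only numpy, scipy, OpenCV 4.12 (cv2) and the standard library are available. Lean on these libraries where they do the work, as an engineer would, in place of code of your own. Each camera call takes 0.05 s, during which the arm holds its last target. There are 200 camera calls.

## Task

Lift only the top (blue) tray off the nested stack, leaving the other two nested where they stand, and set it down flat, not dropped, on the floor of the open case's large bay. Then unlock the lid's folding stay by pressing its red knuckle down past straight, and lower the lid gently until it is fully shut. Leave the power supply, the cup and the screwdriver alone.

Things in the scene. Friction and masses are not known exactly. Their poses are not given: they have to be found in the camera images.
- tray_top: blue open parts tray, top of a nested stack of three alike: 54 (its x) x 90 (its y) x 40 mm high, 40 g; origin at the centre of its underside, z up. Its upright rim band, the top 12 mm, 2.5 mm thick, is its widest part; below it the walls taper to a 38 x 74 mm base. The next tray's rim top is 20 mm below this one's (1.5 mm play all round): a grip reaching lower also takes the next tray
- tray_mid: yellow tray, same shape and size, nested under the blue one; origin at the centre of its underside. To be left in place
- tray_low: orange tray, same shape and size, standing loose on the table at the bottom of the stack; origin at the centre of its underside. To be left in place
- case: black case fixed to the table, 240 (its x) x 200 (its y) x 75 mm high, walls and floor 4 mm; origin at the centre of its underside. Hinge on the +y side, front on -y. A 20 mm high divider across it at x = +55 mm parts the large bay (-x side) from the narrow bay under the stay
- bay (a point): centre of the floor of the case's large bay (the bay is 170 mm along x, 192 mm along y), z up, axes as the case's
- lid_hinge (a point): middle of the lid's hinge axis, which runs along this point's x; on top of the case's +y wall, 75 mm above the table. Axes as the case's
- lid_edge (a point): middle of the lid's free edge, on its outer face, 200 mm out from the hinge; it moves with the lid. The lid is a flat panel 240 x 200 x 6 mm, its inner face in line with the hinge axis; open, it leans 15 deg over the case from upright, its outer face towards +y of the case and up
- case_lid (a joint): lid angle in rad: 0 = propped open at 75 deg, 1.309 = fully shut. Stiff hinge (0.32 N m) that stays where it is left, about 2 to 4 N near the free edge moves it down once the stay is unlocked
- knuckle (a point): centre of the stay's knuckle, a red roller of 16 mm diameter, 26 mm long along the case's x. Locked, it stands 5 mm above straight. Pressed down with about 3 N it passes straight; it swings about the lower pivot, down and towards the hinge, and ends inside the case when the lid is shut
- stay_pivot (a point): lower pivot of the two-bar steel stay at the case's +x end, fixed to the case; the lower bar, 54 mm long, goes from here to the knuckle, the upper one, 105 mm, from the knuckle to the lid
- stay_knuckle (a joint): fold of the stay at the knuckle in rad: 0 = locked, 0.15 = straight, above 0.4 = clearly broken, about 2.7 with the lid shut
- supply: bench power supply, dark steel box 130 x 100 x 78 mm with a yellow note on top; origin at the centre of its underside. Bystander
- cup: white paper-like cup, 76 mm wide, 85 mm high; origin at the centre of its underside. Bystander
- screwdriver: screwdriver, 200 mm long, lying on the table along its own x; bystander
Not all that is in view belongs to the job. There is more than one size of the tray_top; the one meant has the size given above.

How it is judged:
By the outcome, as a careful person would: the job done as asked, in the order asked, and still so for the second after the job is handed in, with the robot touching nothing.
It also fails if it takes over 72 s, if anything falls off the work surface, if the arm or the gripper's body presses on something with over 40 N, if the wrist force passes 120 N, or if a joint passes its speed limit or range.

## Working session

There is one attempt and no reset: what is moved stays moved. The work goes in short steps, Python scripts to look and compute and a shell command to move; the robot and the scene stay as the last step left them, time stands still between calls to the robot, and variables do not carry over. Pictures are saved under pics/ and viewed, at most 10 in all, crops included, and the job is handed in when it is done.

```bash
ls; mkdir -p pics; python3 - <<'E'
from plant import get_state, imaging, manip
import cv2,numpy as np
for n in ("scene","top"):
    cv2.imwrite(f"pics/{n}0.png",imaging.camera(n)); p=imaging.camera_params(n); print(n,np.round(np.array(p["mtx"]),1).tolist(),p["D"]); print(np.round(p["world_to_cam"],3).tolist())
s=get_state(); print(s["t"],s["eef_pos"],s["tcp_rot"],s["gripper_width"]); print(manip.tips_ahead)
E
```

```text
pics
scene [[437.6, 0.0, 253.5], [0.0, 437.6, 196.0], [0.0, 0.0, 1.0]] [-0.01177053  0.          0.          0.          0.        ]
[[0.836, 0.548, 0.019, -0.489], [0.315, -0.452, -0.834, -0.05], [-0.449, 0.704, -0.551, 1.515], [0.0, 0.0, 0.0, 1.0]]
top [[468.8, 0.0, 260.9], [0.0, 468.8, 191.5], [0.0, 0.0, 1.0]] [-0.19252484  0.          0.          0.          0.        ]
[[-0.018, -1.0, 0.003, 0.003], [-0.981, 0.017, -0.195, 0.604], [0.195, -0.007, -0.981, 1.426], [0.0, 0.0, 0.0, 1.0]]
0.1 [ 0.2686704  -0.56384733  0.24950339] [ 9.75367345e-01  2.20585358e-01 -2.03829475e-04 -7.75507675e-04] 1.003804224574118
0.019
```

View pics/scene0.png

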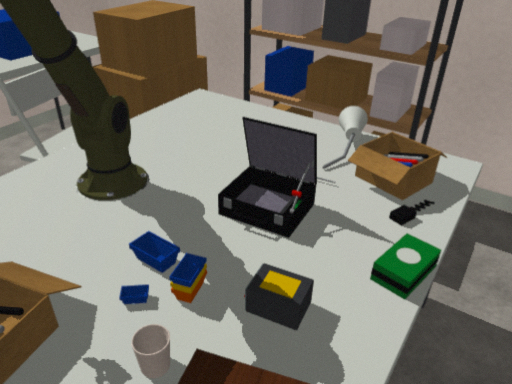

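View pics/top0.png

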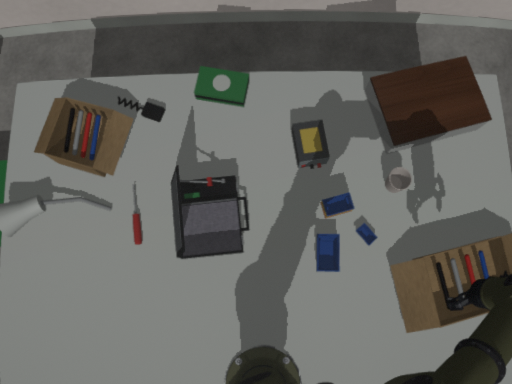

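The pictures show the stack at top (338,205) / scene (188,278), the case at top (210,215) with its hinge to world +y, and the red knuckle at top (209,182) / scene (296,193). Two other blue trays are decoys, at top (328,252) and (366,234). I'll measure next.

```bash
cat > h.py <<'E'
import cv2,numpy as np
from plant import imaging,get_state
from scipy.spatial.transform import Rotation as R
def ray(n,uv):
    p=imaging.camera_params(n);W=np.array(p["world_to_cam"])
    u=cv2.undistortPoints(np.array(uv,float).reshape(-1,1,2),np.array(p["mtx"]),np.array(p["D"])).reshape(-1,2)
    d=np.c_[u,np.ones(len(u))]@W[:3,:3]
    return -W[:3,:3].T@W[:3,3],d/np.linalg.norm(d,axis=1)[:,None]
def plane(n,uv,z):
    c,d=ray(n,uv); return c+d*((z-c[2])/d[:,2])[:,None]
def two(uvs,uvt):
    a,d=ray("scene",[uvs]);b,e=ray("top",[uvt]);d=d[0];e=e[0]
    s=np.linalg.lstsq(np.c_[d,-e],b-a,rcond=None)[0]
    P=a+s[0]*d;Q=b+s[1]*e;return (P+Q)/2,np.linalg.norm(P-Q)
def proj(n,P):
    p=imaging.camera_params(n);W=np.array(p["world_to_cam"])
    return cv2.projectPoints(np.array(P,float).reshape(-1,1,3),cv2.Rodrigues(W[:3,:3])[0],W[:3,3],np.array(p["mtx"]),np.array(p["D"]))[0].reshape(-1,2)
def blobs(im,hue,smin=110,vmin=40,amin=12):
    h=cv2.cvtColor(im,cv2.COLOR_BGR2HSV);H=h[...,0].astype(int)
    lo,hi=hue; m=((H>=lo)&(H<=hi)) if lo<hi else ((H>=lo)|(H<=hi))
    m=(m&(h[...,1]>smin)&(h[...,2]>vmin)).astype(np.uint8)
    c,_=cv2.findContours(m,cv2.RETR_EXTERNAL,cv2.CHAIN_APPROX_NONE)
    n,l,st,ce=cv2.connectedComponentsWithStats(m)
    return m,[(ce[i],st[i]) for i in range(1,n) if st[i][4]>=amin]
E
python3 - <<'E'
from h import *
t=cv2.imread("pics/top0.png");s=cv2.imread("pics/scene0.png")
m,b=blobs(t,(105,130))
for c,st in b:
    print("blue top",c.round(1),st)
    if abs(c[0]-338)<12 and abs(c[1]-205)<12:
        n,l,_,_=cv2.connectedComponentsWithStats(m)
        ys,xs=np.where(l==l[int(c[1]),int(c[0])]) if l[int(c[1]),int(c[0])] else np.where(m[190:222,318:358])
        P=plane("top",np.c_[xs,ys],.08)[:,:2]; r=cv2.minAreaRect((P*1000).astype(np.float32)); print(r, cv2.boxPoints(r).round(1).tolist())
for n,i in(("top",t),("scene",s)):
    for c,st in blobs(i,(172,6),amin=5)[1]: print("red",n,c.round(1),st)
a=cv2.resize(t[155:275,160:280],(600,600),interpolation=cv2.INTER_CUBIC);
cv2.imwrite("pics/c1.png",np.clip(a.astype(float)*1.8,0,255))
a=cv2.resize(s[110:240,205:335],(600,600),interpolation=cv2.INTER_CUBIC);cv2.imwrite("pics/c2.png",np.clip(a.astype(float)*1.8,0,255))
a=cv2.resize(t[185:275,300:390],(540,540),interpolation=cv2.INTER_CUBIC);cv2.imwrite("pics/c3.png",np.clip(a.astype(float)*1.8,0,255))
E
```

```text
blue top [ 94.5 137.3] [ 90 115  10  45 188]
blue top [337.8 203.6] [323 193  30  22 433]
((557.5443115234375, -247.32049560546875), (50.67255783081055, 85.7520751953125), 14.653997421264648) [[522.2000122070312, -212.1999969482422], [543.9000244140625, -295.20001220703125], [592.9000244140625, -282.3999938964844], [571.2000122070312, -199.39999389648438]]
blue top [366.1 233.5] [357 224  19  20 206]
blue top [327.5 252.1] [317 234  22  37 811]
blue top [483.3 264.9] [479 251  10  28 116]
red top [ 85.8 134.8] [ 81 112  11  46 230]
red top [319.  164.8] [318 163   3   4  10]
red top [303.3 165.4] [302 165   4   2   7]
red top [209.2 181.5] [206 177   7  10  49]
red top [136.7 228.7] [133 214   9  30 197]
red top [469.6 269. ] [465 255  11  30 142]
red scene [405.9 160. ] [391 158  27   6  87]
red scene [296.  192.9] [291 189  11   9  67][ WARN:0@0.619] global loadsave.cpp:1063 imwrite_ Unsupported depth image for selected encoder is fallbacked to CV_8U.
```

View pics/c1.png

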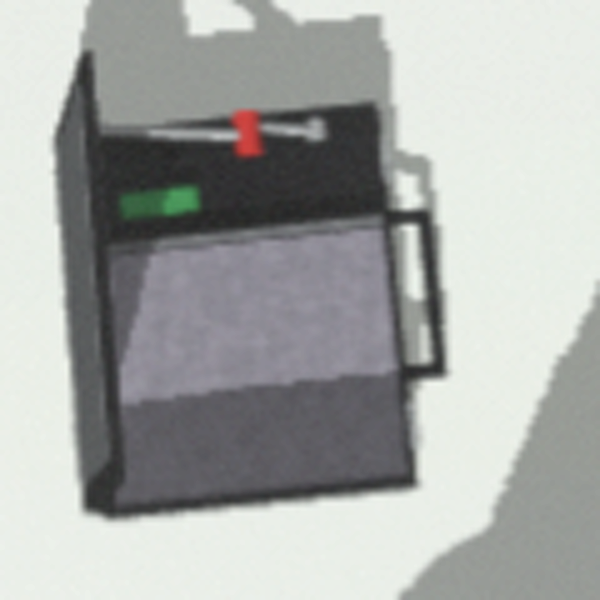

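View pics/c2.png

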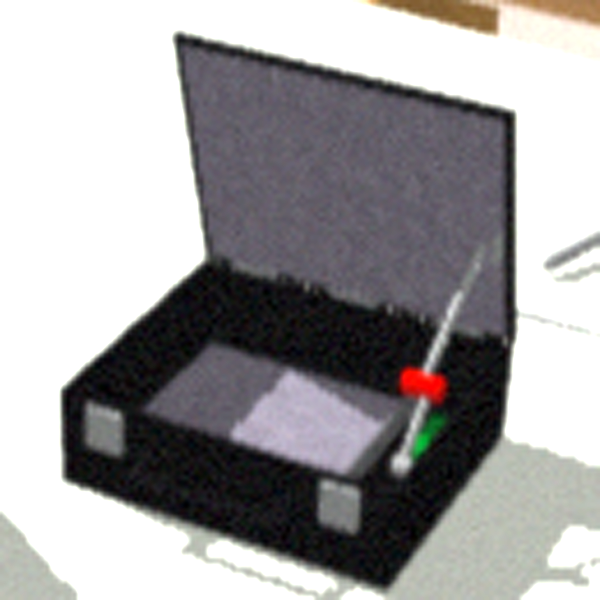

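View pics/c3.png

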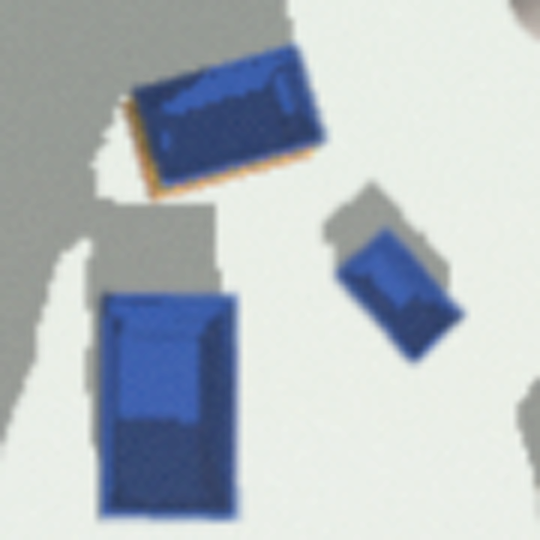

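The crops show the case's front rim corners at top px (235,175.6) and (242.6,252). The pivot is near (223,181), with the knuckle hinge-ward of it. The stack's blue top is confirmed by the yellow/orange edges under it.

```bash
python3 - <<'E'
from h import *
K,e=two((296,192.9),(209.2,181.5));print("knuckle",K.round(4),e)
f=lambda x,y:(160+(x+.5)/5-.5,155+(y+.5)/5-.5)
g=lambda x,y:(205+(x+.5)*130/600-.5,110+(y+.5)*130/600-.5)
A=plane("top",[f(375,103),f(413,487)],.075);print("front corners",A.round(4),np.linalg.norm(A[0]-A[1]))
C=plane("scene",[g(63,390)],.075);print("front -x scene",C.round(4))
B=plane("scene",[g(65,482),g(388,588)],0);print("front bottom scene",B.round(4),np.linalg.norm(B[0]-B[1]))
pv=two(g(402,464),f(315,130));print("pivot",pv)
for nm,s,t in(("lidedge+x",(512,113),(88,52)),("lidedge-x",(177,36),(90,512)),):
    print(nm,two(g(*s),f(*t)))
ux=(A[0]-A[1]);ux/=np.linalg.norm(ux);yaw=np.arctan2(ux[1],ux[0]);uy=np.array([-ux[1],ux[0],0])
O=A.mean(0)+uy*.1;O[2]=0;print("yaw",np.degrees(yaw),"case",O.round(4))
for n,P in(("K",K),("pivot",pv[0])): d=P-O;print(n,"case coords",(d@ux).round(4),(d@uy).round(4),P[2].round(4))
s=get_state();print(s["eef_pos"],R.from_quat(s["tcp_rot"]).as_matrix().round(3).tolist())
E
```

```text
knuckle [0.6303 0.1522 0.1064] 0.0028393100337881874
front corners [[0.655  0.0743 0.075 ]
 [0.4129 0.053  0.075 ]] 0.24300476184701442
front -x scene [[0.4192 0.0561 0.075 ]]
front bottom scene [[0.4182 0.0565 0.    ]
 [0.655  0.0813 0.    ]] 0.23805911268140087
pivot (array([0.64024224, 0.11341972, 0.07117335]), np.float64(0.0027717733934278263))
lidedge+x (array([0.64137276, 0.22343074, 0.27075056]), np.float64(0.0016135145313414835))
lidedge-x (array([0.39135866, 0.22228428, 0.25850171]), np.float64(0.005710635084221116))
yaw 5.043006920276372 case [0.5252 0.1633 0.    ]
K case coords 0.1037 -0.0202 0.1064
pivot case coords 0.1102 -0.0598 0.0712
[ 0.2686704  -0.56384733  0.24950339] [[0.903, 0.43, -0.001], [0.43, -0.903, 0.001], [-0.0, -0.002, -1.0]]
```

```bash
cat >> h.py <<'E'
CASE=np.array([.5262,.1648,0]);CY=np.radians(5.3)
def cw(x,y,z): c,s=np.cos(CY),np.sin(CY);return CASE+[c*x-s*y,s*x+c*y,z]
def tool(xang,tilt=0):
    "tool down, tool x at world angle xang deg; tilt about tool x-> z axis leans toward..."
    a=np.radians(xang);x=np.array([np.cos(a),np.sin(a),0]);z=np.array([0,0,-1.])
    M=np.c_[x,np.cross(z,x),z]
    t=np.radians(tilt);z2=np.cos(t)*z+np.sin(t)*x;x2=np.cos(t)*x-np.sin(t)*z   # leans so z points partly along +x tool
    return np.c_[x2,np.cross(z2,x2),z2] if tilt else M
def go(p,M):
    s=get_state();R0=R.from_quat(s["tcp_rot"]).as_matrix()
    print("offset",(R0.T@(np.array(p)-s["eef_pos"])/.2).round(3),"turn",(R.from_matrix(R0.T@M).as_rotvec()/np.pi).round(3))
E
python3 - <<'E'
from h import *
go([.5575,-.2473,.19],tool(104.65)); go([.5575,-.2473,.19],tool(-75.35))
E
```

```text
offset [ 1.985 -0.807  0.299] turn [-0.   -0.   -0.44]
offset [ 1.985 -0.807  0.299] turn [-0.    0.    0.56]
```

```bash
python3 -m pendant '[{"offset":[0.95,-0.4,0],"turn":[0,0,-0.2],"claw":85},{"offset":[0.95,-0.4,0],"turn":[0,0,-0.2],"claw":85},{"offset":[0.95,-0.4,0],"turn":[0,0,-0.2],"claw":85},{"offset":[0.95,-0.4,0],"turn":[0,0,-0.2],"claw":85},{"offset":[0.95,-0.4,0],"turn":[0,0,-0.2],"claw":85},{"offset":[0.95,-0.4,0],"turn":[0,0,-0.2],"claw":85},{"offset":[0.95,-0.4,0],"turn":[0,0,-0.2],"claw":85},{"offset":[0.95,-0.4,0],"turn":[0,0,-0.2],"claw":85}]'; python3 -c "
from h import *
go([.5575,-.2473,.19],tool(104.65))"
```

```text
t: 1.1
eef_pos: [0.4051, -0.4112, 0.2501]
tcp_rot: [0.86, 0.51, -0.0, -0.0]
ft_force: [-1.5, -0.4, -0.4]
gripper_width: 0.995
grip_force: 0.0
offset [1.085 0.276 0.3  ] turn [-0.     0.    -0.241]
```

```bash
python3 -m pendant '[{"offset":[0.95,0.24,0],"turn":[0,0,-0.2],"claw":80},{"offset":[0.95,0.24,0],"turn":[0,0,-0.2],"claw":80},{"offset":[0.95,0.24,0],"turn":[0,0,-0.24],"claw":80},{"offset":[0.95,0.24,0],"turn":[0,0,-0.24],"claw":80},{"offset":[0.95,0.24,0.1],"turn":[0,0,-0.24],"claw":80},{"offset":[0.95,0.24,0.3],"turn":[0,0,-0.24],"claw":80},{"offset":[0.95,0.24,0.3],"turn":[0,0,-0.24],"claw":80},{"offset":[0.95,0.24,0.3],"turn":[0,0,-0.24],"claw":80}]'; python3 - <<'E'
from h import *
go([.5575,-.2473,.19],tool(104.65))
t=imaging.camera("top");s=imaging.camera("scene")
a=cv2.resize(t[150:260,270:400],(390,330));b=cv2.resize(s[190:330,110:275],(390,330))
cv2.imwrite("pics/d1.png",np.clip(np.hstack([a,b])*1.5,0,255).astype(np.uint8))
E
```

```text
t: 2.1
eef_pos: [0.5394, -0.2666, 0.1914]
tcp_rot: [0.611, 0.791, 0.0, 0.001]
ft_force: [0.6, -0.7, 0.4]
gripper_width: 0.933
grip_force: 0.0
offset [0.07  0.112 0.007] turn [ 0.  0. -0.]
```

View pics/d1.png

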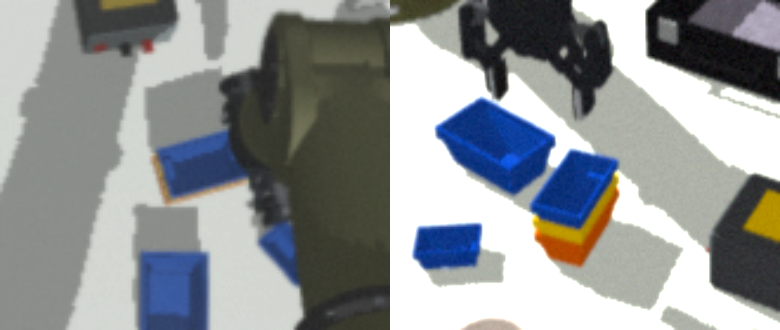

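```bash
python3 -m pendant '[{"offset":[0.07,0.112,0],"turn":[0,0,0],"claw":80},{"offset":[0.07,0.112,0.1],"turn":[0,0,0],"claw":80},{"offset":[0.07,0.112,0.25],"turn":[0,0,0],"claw":80},{"offset":[0.07,0.112,0.4],"turn":[0,0,0],"claw":80},{"offset":[0.07,0.112,0.5],"turn":[0,0,0],"claw":80},{"offset":[0.07,0.112,0.545],"turn":[0,0,0],"claw":80},{"offset":[0.07,0.112,0.545],"turn":[0,0,0],"claw":70},{"offset":[0.07,0.112,0.545],"turn":[0,0,0],"claw":65}]';  python3 - <<'E'
from h import *
go([.5575,-.2473,.082],tool(104.65))
s=imaging.camera("scene")
cv2.imwrite("pics/d2.png",np.clip(cv2.resize(s[190:310,120:260],(700,600),interpolation=2)*1.5,0,255).astype(np.uint8))
E
```

```text
t: 3.2
eef_pos: [0.5577, -0.2472, 0.0825]
tcp_rot: [0.611, 0.792, 0.0, 0.001]
ft_force: [-0.1, 0.6, -0.3]
gripper_width: 0.761
grip_force: 0.0
offset [-0.    -0.001  0.002] turn [0. 0. 0.]
```

View pics/d2.png

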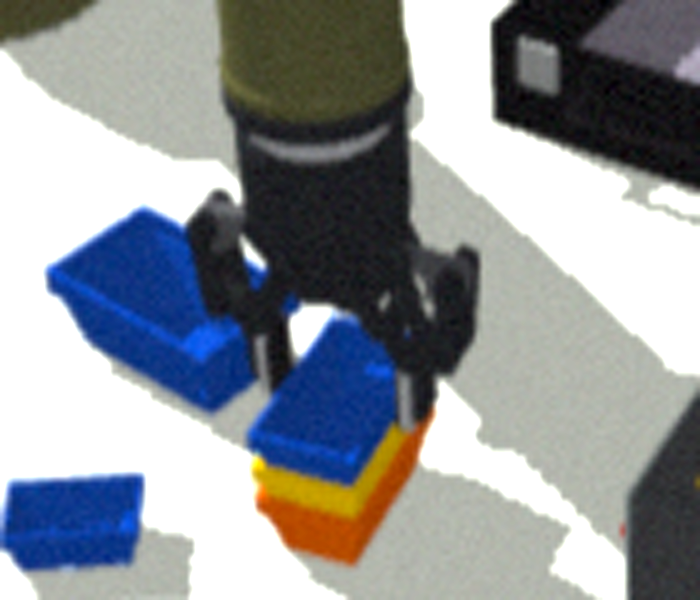

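The picture shows the fingers straddling the blue rim, with the tips around the lower part of its band. Closing now.

```bash
python3 -m pendant '[{"offset":[0,0,0],"turn":[0,0,0],"claw":48},{"offset":[0,0,0],"turn":[0,0,0],"claw":48},{"offset":[0,0,0],"turn":[0,0,0],"claw":48},{"offset":[0,0,0],"turn":[0,0,0],"claw":48},{"offset":[0,0,-0.02],"turn":[0,0,0],"claw":48},{"offset":[0,0,-0.04],"turn":[0,0,0],"claw":48},{"offset":[0,0,-0.08],"turn":[0,0,0],"claw":48},{"offset":[0,0,-0.12],"turn":[0,0,0],"claw":48}]';  python3 - <<'E'
from h import *
s=imaging.camera("scene")
cv2.imwrite("pics/d3.png",np.clip(cv2.resize(s[190:310,120:260],(700,600),interpolation=2)*1.5,0,255).astype(np.uint8))
for h in((105,130),(22,35),(5,18)):print([(c.round(),st[4]) for c,st in blobs(s,h)[1] if 170<c[0]<215 and 240<c[1]<310])
E
```

```text
t: 4.25
eef_pos: [0.5571, -0.247, 0.1059]
tcp_rot: [0.611, 0.792, 0.0, 0.0]
ft_force: [0.0, -0.1, -0.1]
gripper_width: 0.618
grip_force: 62.6
[]
[(array([189., 281.]), np.int32(326))]
[(array([189., 291.]), np.int32(305))]
```

View pics/d3.png

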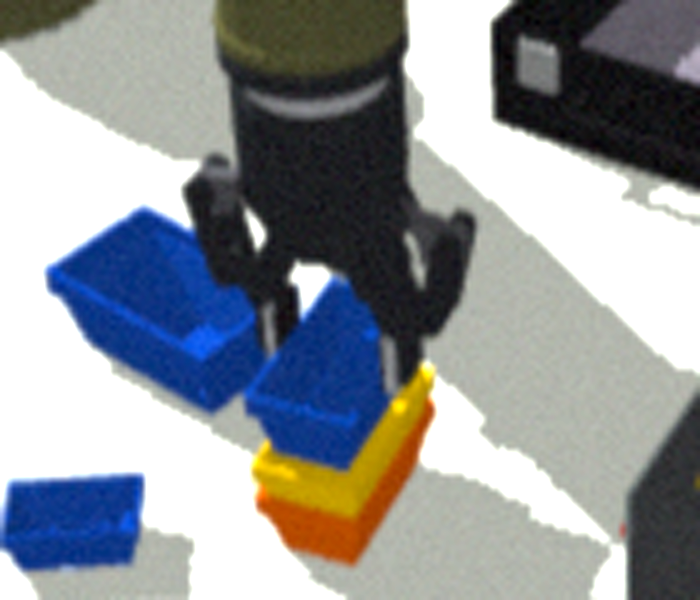

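Only the blue tray came up; yellow and orange are still nested in place (opening 53 mm). Carrying it to the bay.

```bash
python3 -m pendant '[{"offset":[0,0,-0.1],"turn":[0,0,0],"claw":48},{"offset":[0,0,-0.25],"turn":[0,0,0],"claw":48},{"offset":[0,0,-0.4],"turn":[0,0,0],"claw":48},{"offset":[0.2,0,-0.5],"turn":[0,0,0],"claw":48},{"offset":[0.4,0,-0.5],"turn":[0,0,0],"claw":48},{"offset":[0.6,0,-0.5],"turn":[0,0,0],"claw":48},{"offset":[0.8,0,-0.5],"turn":[0,0,0],"claw":48},{"offset":[0.95,0,-0.5],"turn":[0,0,0],"claw":48}]';  python3 - <<'E'
from h import *
print(cw(-.03,-.03,.0));go(cw(-.03,-.03,.2),tool(95.3))
E
```

```text
t: 5.3
eef_pos: [0.5083, -0.0613, 0.2058]
tcp_rot: [0.61, 0.792, 0.0, 0.0]
ft_force: [0.4, -0.0, 0.9]
gripper_width: 0.613
grip_force: 62.8
[0.49909938 0.13215714 0.        ]
offset [0.947 0.202 0.029] turn [0.    0.    0.053]
```

```bash
python3 -m pendant '[{"offset":[0.2,0.04,0],"turn":[0,0,0.01],"claw":48},{"offset":[0.4,0.09,0],"turn":[0,0,0.03],"claw":48},{"offset":[0.6,0.13,0],"turn":[0,0,0.05],"claw":48},{"offset":[0.8,0.17,0],"turn":[0,0,0.053],"claw":48},{"offset":[0.92,0.2,0],"turn":[0,0,0.053],"claw":48},{"offset":[0.947,0.202,0.1],"turn":[0,0,0.053],"claw":48},{"offset":[0.947,0.202,0.25],"turn":[0,0,0.053],"claw":48},{"offset":[0.947,0.202,0.35],"turn":[0,0,0.053],"claw":48}]';  python3 - <<'E'
from h import *
go(cw(-.03,-.03,.046),tool(95.3))
s=np.hstack([cv2.resize(imaging.camera("scene")[100:240,200:340],(400,400)),cv2.resize(imaging.camera("top")[150:290,150:290],(400,400))])
cv2.imwrite("pics/d4.png",np.clip(s*1.6,0,255).astype(np.uint8))
E
```

```text
t: 6.3
eef_pos: [0.4996, 0.1304, 0.1345]
tcp_rot: [0.674, 0.738, -0.0, -0.0]
ft_force: [-0.7, -0.8, -0.4]
gripper_width: 0.617
grip_force: 62.7
offset [ 0.009 -0.001  0.442] turn [-0.     0.    -0.001]
```

View pics/d4.png

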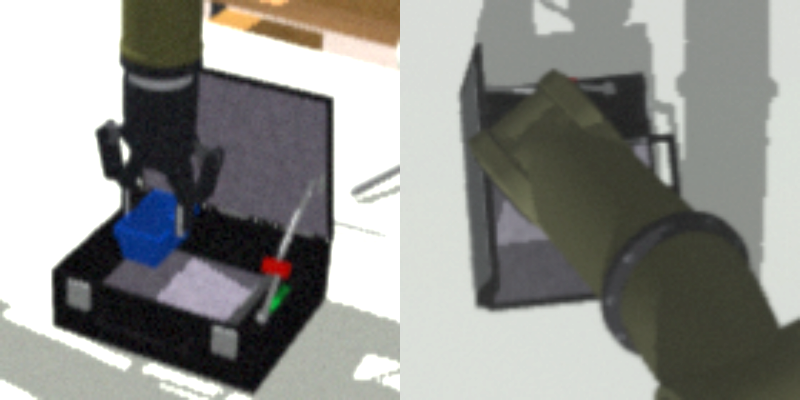

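```bash
python3 -m pendant '[{"offset":[-0.02,0,0],"turn":[0,0,0],"claw":48},{"offset":[-0.04,0,0.05],"turn":[0,0,0],"claw":48},{"offset":[-0.04,0,0.15],"turn":[0,0,0],"claw":48},{"offset":[-0.04,0,0.25],"turn":[0,0,0],"claw":48},{"offset":[-0.04,0,0.33],"turn":[0,0,0],"claw":48},{"offset":[-0.04,0,0.37],"turn":[0,0,0],"claw":48},{"offset":[-0.04,0,0.39],"turn":[0,0,0],"claw":48},{"offset":[-0.04,0,0.4],"turn":[0,0,0],"claw":48}]';  python3 -m pendant '[{"offset":[0,0,0.01],"turn":[0,0,0],"claw":48},{"offset":[0,0,0.02],"turn":[0,0,0],"claw":48},{"offset":[0,0,0.025],"turn":[0,0,0],"claw":48},{"offset":[0,0,0.03],"turn":[0,0,0],"claw":48},{"offset":[0,0,0.033],"turn":[0,0,0],"claw":48},{"offset":[0,0,0.036],"turn":[0,0,0],"claw":48},{"offset":[0,0,0.038],"turn":[0,0,0],"claw":48},{"offset":[0,0,0.038],"turn":[0,0,0],"claw":48}]'
```

```text
t: 7.4
eef_pos: [0.5008, 0.1224, 0.0554]
tcp_rot: [0.675, 0.738, 0.0, 0.0]
ft_force: [-0.4, -0.3, -0.1]
gripper_width: 0.615
grip_force: 62.8
t: 8.4
eef_pos: [0.5006, 0.1223, 0.0477]
tcp_rot: [0.675, 0.738, -0.0, -0.0]
ft_force: [0.4, 0.1, 0.6]
gripper_width: 0.616
grip_force: 62.8
```

```bash
python3 -m pendant '[{"offset":[0,0,0.002],"turn":[0,0,0],"claw":48},{"offset":[0,0,0.004],"turn":[0,0,0],"claw":48},{"offset":[0,0,0.005],"turn":[0,0,0],"claw":48},{"offset":[0,0,0.006],"turn":[0,0,0],"claw":48},{"offset":[0,0,0.007],"turn":[0,0,0],"claw":48},{"offset":[0,0,0.008],"turn":[0,0,0],"claw":48},{"offset":[0,0,0.008],"turn":[0,0,0],"claw":48},{"offset":[0,0,0.008],"turn":[0,0,0],"claw":48}]'
```

```text
t: 9.4
eef_pos: [0.5006, 0.1223, 0.0464]
tcp_rot: [0.675, 0.738, 0.0, 0.0]
ft_force: [-1.9, -0.1, 5.6]
gripper_width: 0.615
grip_force: 63.5
```

The floor contact is firm at 5.6 N. Releasing.

```bash
python3 -m pendant '[{"offset":[0,0,0],"turn":[0,0,0],"claw":56},{"offset":[0,0,0],"turn":[0,0,0],"claw":60},{"offset":[0,0,0],"turn":[0,0,0],"claw":66},{"offset":[0,0,0],"turn":[0,0,0],"claw":72},{"offset":[0,0,0],"turn":[0,0,0],"claw":72},{"offset":[0,0,-0.05],"turn":[0,0,0],"claw":72},{"offset":[0,0,-0.15],"turn":[0,0,0],"claw":72},{"offset":[0,0,-0.3],"turn":[0,0,0],"claw":72}]';  python3 -m pendant '[{"offset":[0,0,-0.2],"turn":[0,0,0],"claw":60},{"offset":[0,0,-0.4],"turn":[0,0,0],"claw":40},{"offset":[-0.1,0,-0.5],"turn":[0,0,0],"claw":0},{"offset":[-0.3,0,-0.5],"turn":[0,0,0],"claw":0},{"offset":[-0.5,0,-0.5],"turn":[0,0,0],"claw":0},{"offset":[-0.5,0,-0.5],"turn":[0,0,0],"claw":0},{"offset":[-0.5,0,-0.5],"turn":[0,0,0],"claw":0},{"offset":[-0.5,0,-0.5],"turn":[0,0,0],"claw":0}]'; python3 - <<'E'
from h import *
S=imaging.camera("scene");T=imaging.camera("top")
s=np.hstack([cv2.resize(S[100:240,200:340],(400,400)),cv2.resize(T[150:290,150:290],(400,400))])
cv2.imwrite("pics/d5.png",np.clip(s*1.6,0,255).astype(np.uint8))
for n,i in(("scene",S),("top",T)):
  print(n,[(c.round(1),st[4]) for c,st in blobs(i,(172,6))[1] if 195<c[0]<310 and 170<c[1]<200])
# press pose: tip centre 12 mm off knuckle centre, tilt 25 deg toward hinge
K=np.array([.6303,.1522,.1064]);M=tool(95.3,25);z=M[:,2];print("z",z.round(3))
go(K-z*(.019+.040),M)
E
```

```text
t: 10.4
eef_pos: [0.5001, 0.1222, 0.1068]
tcp_rot: [0.675, 0.738, -0.001, -0.0]
ft_force: [1.5, 0.1, -0.1]
gripper_width: 0.842
grip_force: 0.0
t: 11.4
eef_pos: [0.5095, 0.0241, 0.2064]
tcp_rot: [0.674, 0.739, 0.0, -0.0]
ft_force: [0.3, -0.0, 0.3]
gripper_width: -0.001
grip_force: 0.0
scene [(array([296., 193.]), np.int32(66))]
top [(array([209.2, 181.5]), np.int32(49))]
z [-0.039  0.421 -0.906]
offset [0.459 0.66  0.232] turn [ 0.     0.139 -0.   ]
```

View pics/d5.png

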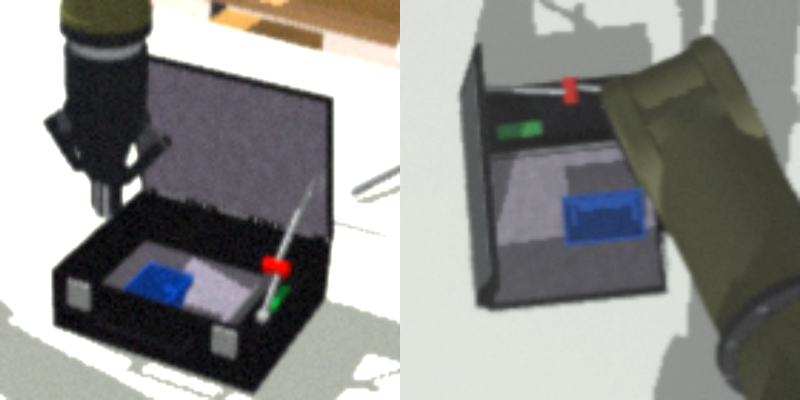

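The tray lies flat in the large bay (top crop (605,218)) and the knuckle has not moved. Going to the pre-press pose, tilted 25°.

```bash
python3 -m pendant '[{"offset":[0.05,0.2,0],"turn":[0,0.03,0],"claw":0},{"offset":[0.1,0.4,0],"turn":[0,0.07,0],"claw":0},{"offset":[0.15,0.6,0],"turn":[0,0.11,0],"claw":0},{"offset":[0.25,0.66,0.05],"turn":[0,0.139,0],"claw":0},{"offset":[0.35,0.66,0.1],"turn":[0,0.139,0],"claw":0},{"offset":[0.45,0.66,0.2],"turn":[0,0.139,0],"claw":0},{"offset":[0.459,0.66,0.232],"turn":[0,0.139,0],"claw":0},{"offset":[0.459,0.66,0.232],"turn":[0,0.139,0],"claw":0}]'; python3 - <<'E'
from h import *
S=imaging.camera("scene");T=imaging.camera("top")
s=np.hstack([cv2.resize(S[120:240,230:350],(400,400)),cv2.resize(T[140:260,150:270],(400,400))])
cv2.imwrite("pics/d6.png",np.clip(s*1.6,0,255).astype(np.uint8))
K=np.array([.6303,.1522,.1064]);M=tool(95.3,25);go(K-M[:,2]*(.019+.012),M)
E
```

```text
t: 12.5
eef_pos: [0.6328, 0.1257, 0.1594]
tcp_rot: [0.659, 0.721, 0.146, -0.16]
ft_force: [0.6, -0.7, -0.2]
gripper_width: -0.002
grip_force: 0.0
offset [ 0.01  -0.004  0.146] turn [ 0.001  0.    -0.001]
```

View pics/d6.png

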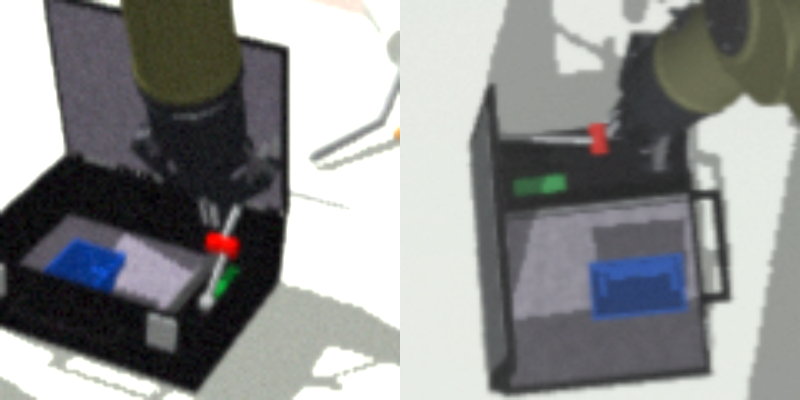

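The closed fingertips are right above the red knuckle. Arc geometry says a pure push along tool z. From here on I'll check numerically only: I have viewed 11 pictures, one more than allowed.

```bash
python3 -m pendant '[{"offset":[0.01,0,0.05],"turn":[0,0,0],"claw":0},{"offset":[0.01,0,0.1],"turn":[0,0,0],"claw":0},{"offset":[0.01,0,0.13],"turn":[0,0,0],"claw":0},{"offset":[0.01,0,0.15],"turn":[0,0,0],"claw":0},{"offset":[0.01,0,0.165],"turn":[0,0,0],"claw":0},{"offset":[0.01,0,0.18],"turn":[0,0,0],"claw":0},{"offset":[0.01,0,0.19],"turn":[0,0,0],"claw":0},{"offset":[0.01,0,0.195],"turn":[0,0,0],"claw":0}]'; python3 -m pendant '[{"offset":[0,0,0.015],"turn":[0,0,0],"claw":0},{"offset":[0,0,0.03],"turn":[0,0,0],"claw":0},{"offset":[0,0,0.045],"turn":[0,0,0],"claw":0},{"offset":[0,0,0.06],"turn":[0,0,0],"claw":0},{"offset":[0,0,0.075],"turn":[0,0,0],"claw":0},{"offset":[0,0,0.09],"turn":[0,0,0],"claw":0},{"offset":[0,0,0.105],"turn":[0,0,0],"claw":0},{"offset":[0,0,0.12],"turn":[0,0,0],"claw":0}]'
```

```text
t: 13.6
eef_pos: [0.6313, 0.1445, 0.1255]
tcp_rot: [0.659, 0.721, 0.146, -0.16]
ft_force: [0.7, -0.6, 3.3]
gripper_width: 0.001
grip_force: 1.0
t: 14.6
eef_pos: [0.6305, 0.153, 0.1028]
tcp_rot: [0.659, 0.72, 0.146, -0.159]
ft_force: [0.4, -5.1, 3.1]
gripper_width: 0.002
grip_force: 2.2
```

```bash
python3 -m pendant '[{"offset":[0,0,-0.03],"turn":[0,0,0],"claw":0},{"offset":[0,0,-0.1],"turn":[0,0,0],"claw":0},{"offset":[0,0,-0.25],"turn":[0,0,0],"claw":0},{"offset":[0,0,-0.45],"turn":[0,0,0],"claw":0},{"offset":[0,0,-0.7],"turn":[0,0,0],"claw":0},{"offset":[0,0,-0.9],"turn":[0,0,0],"claw":0},{"offset":[0,0,-0.9],"turn":[0,-0.07,0],"claw":0},{"offset":[0,0,-0.9],"turn":[0,-0.13,0],"claw":0}]'; python3 - <<'E'
from h import *
S=imaging.camera("scene");T=imaging.camera("top")
c=[[b[0] for b in blobs(i,(172,6),vmin=30,amin=8)[1] if 195<b[0][0]<310 and 165<b[0][1]<215] for i in(S,T)];print(c)
if c[0] and c[1]: print(two(c[0][0],c[1][0]))
# dark lid top-edge in scene: topmost dark pixel columns vs before
S0=cv2.imread("pics/scene0.png")
for x in(255,275,295,310):
    f=lambda i:int(np.argmax(i[100:200,x].max(1)<60))+100
    print(x,f(S0),f(S))
E
```

```text
t: 15.6
eef_pos: [0.6377, 0.0767, 0.2687]
tcp_rot: [0.676, 0.737, 0.02, -0.02]
ft_force: [-0.6, 1.4, -1.0]
gripper_width: -0.003
grip_force: 0.0
[[array([296.98412698, 197.44444444])], [array([206.14285714, 183.44897959])]]
(array([0.62916555, 0.16413768, 0.08350526]), np.float64(0.0025185376909120562))
255 120 124
275 101 101
295 129 104
310 133 132
```

The knuckle moved 26 mm down and toward the hinge, so the fold is about 0.7 rad and the stay is broken. Next I go over the lid to its outer face.

```bash
python3 - <<'E'
from h import *
M=tool(95.3)
print("A");go(cw(.03,-.06,.34),M);print("B");go(cw(.0,.11,.34),M);print("C");go(cw(.0,.11,.27),M)
E
```

```text
A
offset [ 0.164 -0.357 -0.342] turn [ 0.001 -0.02   0.003]
B
offset [ 1.013 -0.499 -0.29 ] turn [ 0.001 -0.02   0.003]
C
offset [ 0.992 -0.501  0.059] turn [ 0.001 -0.02   0.003]
```

```bash
python3 -m pendant '[{"offset":[0,-0.1,-0.2],"turn":[0,-0.02,0.003],"claw":0},{"offset":[0.1,-0.3,-0.36],"turn":[0,-0.02,0.003],"claw":0},{"offset":[0.3,-0.45,-0.34],"turn":[0,-0.02,0.003],"claw":0},{"offset":[0.5,-0.5,-0.32],"turn":[0,-0.02,0.003],"claw":0},{"offset":[0.75,-0.5,-0.3],"turn":[0,-0.02,0.003],"claw":0},{"offset":[0.98,-0.5,-0.29],"turn":[0,-0.02,0.003],"claw":0},{"offset":[0.99,-0.5,-0.25],"turn":[0,-0.02,0.003],"claw":0},{"offset":[0.99,-0.5,-0.1],"turn":[0,-0.02,0.003],"claw":0}]'; python3 - <<'E'
from h import *
M=tool(95.3);r=.18
for d in (75,72,69,66,62,58,54,50,45,40,35,30,25,20,16,12,9,6,3,0,-1):
    t=np.radians(d);y=.1-r*np.cos(t)+.006*np.sin(t)+.011;z=.075+r*np.sin(t)+.006*np.cos(t)+.019
    print(d,end=" ");go(cw(0,y,z),M)
E
```

```text
t: 16.7
eef_pos: [0.5202, 0.2658, 0.2999]
tcp_rot: [0.678, 0.735, 0.001, 0.0]
ft_force: [1.0, -0.6, -0.3]
gripper_width: 0.006
grip_force: 0.0
75 offset [-0.155 -0.015  0.152] turn [ 0.001 -0.    -0.004]
72 offset [-0.201 -0.015  0.164] turn [ 0.001 -0.    -0.004]
69 offset [-0.246 -0.014  0.178] turn [ 0.001 -0.    -0.004]
66 offset [-0.29  -0.014  0.195] turn [ 0.001 -0.    -0.004]
62 offset [-0.347 -0.013  0.22 ] turn [ 0.001 -0.    -0.004]
58 offset [-0.403 -0.013  0.25 ] turn [ 0.001 -0.    -0.004]
54 offset [-0.456 -0.012  0.283] turn [ 0.001 -0.    -0.004]
50 offset [-0.507 -0.012  0.32 ] turn [ 0.001 -0.    -0.004]
45 offset [-0.566 -0.011  0.371] turn [ 0.001 -0.    -0.004]
40 offset [-0.621 -0.01   0.427] turn [ 0.001 -0.    -0.004]
35 offset [-0.671 -0.01   0.488] turn [ 0.001 -0.    -0.004]
30 offset [-0.716 -0.01   0.553] turn [ 0.001 -0.    -0.004]
25 offset [-0.754 -0.009  0.621] turn [ 0.001 -0.    -0.004]
20 offset [-0.787 -0.009  0.693] turn [ 0.001 -0.    -0.004]
16 offset [-0.808 -0.009  0.752] turn [ 0.001 -0.    -0.004]
12 offset [-0.826 -0.009  0.812] turn [ 0.001 -0.    -0.004]
9 offset [-0.836 -0.009  0.858] turn [ 0.001 -0.    -0.004]
6 offset [-0.844 -0.009  0.905] turn [ 0.001 -0.    -0.004]
3 offset [-0.849 -0.009  0.951] turn [ 0.001 -0.    -0.004]
0 offset [-0.852 -0.009  0.999] turn [ 0.001 -0.    -0.004]
-1 offset [-0.852 -0.009  1.014] turn [ 0.001 -0.    -0.004]
```

```bash
python3 -m pendant '[{"offset":[0,-0.01,0.08],"turn":[0,0,0],"claw":0},{"offset":[-0.05,-0.01,0.15],"turn":[0,0,0],"claw":0},{"offset":[-0.11,-0.01,0.15],"turn":[0,0,0],"claw":0},{"offset":[-0.155,-0.01,0.152],"turn":[0,0,0],"claw":0},{"offset":[-0.2,-0.01,0.164],"turn":[0,0,0],"claw":0},{"offset":[-0.223,-0.01,0.17],"turn":[0,0,0],"claw":0},{"offset":[-0.246,-0.01,0.178],"turn":[0,0,0],"claw":0},{"offset":[-0.268,-0.01,0.186],"turn":[0,0,0],"claw":0}]'; python3 -m pendant '[{"offset":[-0.02,0,0.009],"turn":[0,0,0],"claw":0},{"offset":[-0.05,0,0.022],"turn":[0,0,0],"claw":0},{"offset":[-0.079,0,0.034],"turn":[0,0,0],"claw":0},{"offset":[-0.107,0,0.049],"turn":[0,0,0],"claw":0},{"offset":[-0.135,0,0.064],"turn":[0,0,0],"claw":0},{"offset":[-0.162,0,0.08],"turn":[0,0,0],"claw":0},{"offset":[-0.188,0,0.097],"turn":[0,0,0],"claw":0},{"offset":[-0.188,0,0.097],"turn":[0,0,0],"claw":0}]'; python3 - <<'E'
from h import *
M=tool(95.3);r=.18
for d in (54,50,45,40,35,30,25,20,16,12,9,6,3,0,-1):
    t=np.radians(d);y=.1-r*np.cos(t)+.006*np.sin(t)+.011;z=.075+r*np.sin(t)+.006*np.cos(t)+.019
    print(d,end=" ");go(cw(0,y,z),M)
S=imaging.camera("scene");T=imaging.camera("top")
print([[b[0] for b in blobs(i,(172,6),vmin=30,amin=5)[1] if 175<b[0][0]<310 and 165<b[0][1]<215] for i in(S,T)])
E
```

```text
t: 17.7
eef_pos: [0.5224, 0.212, 0.262]
tcp_rot: [0.678, 0.735, 0.0, 0.0]
ft_force: [0.7, 1.5, 3.2]
gripper_width: -0.001
grip_force: 1.1
t: 18.7
eef_pos: [0.5249, 0.173, 0.2417]
tcp_rot: [0.678, 0.735, -0.001, 0.0]
ft_force: [-0.5, -0.2, 0.5]
gripper_width: 0.001
grip_force: 0.0
54 offset [ 0.009  0.003 -0.007] turn [-0.001  0.001 -0.004]
50 offset [-0.042  0.003  0.03 ] turn [-0.001  0.001 -0.004]
45 offset [-0.101  0.004  0.081] turn [-0.001  0.001 -0.004]
40 offset [-0.156  0.005  0.137] turn [-0.001  0.001 -0.004]
35 offset [-0.206  0.006  0.198] turn [-0.001  0.001 -0.004]
30 offset [-0.25   0.007  0.263] turn [-0.001  0.001 -0.004]
25 offset [-0.289  0.007  0.331] turn [-0.001  0.001 -0.004]
20 offset [-0.321  0.008  0.403] turn [-0.001  0.001 -0.004]
16 offset [-0.342  0.008  0.462] turn [-0.001  0.001 -0.004]
12 offset [-0.359  0.009  0.523] turn [-0.001  0.001 -0.004]
9 offset [-0.369  0.009  0.569] turn [-0.001  0.001 -0.004]
6 offset [-0.377  0.009  0.615] turn [-0.001  0.001 -0.004]
3 offset [-0.382  0.009  0.662] turn [-0.001  0.001 -0.004]
0 offset [-0.385  0.009  0.709] turn [-0.001  0.001 -0.004]
-1 offset [-0.385  0.009  0.725] turn [-0.001  0.001 -0.004]
[[array([294.1, 205. ])], [array([303. , 165.5]), array([208.15789474, 183.36842105])]]
```

The knuckle keeps dropping, so the lid is following. Continuing along the arc.

```bash
python3 -m pendant '[{"offset":[-0.02,0.003,0.015],"turn":[0,0,0],"claw":0},{"offset":[-0.042,0.003,0.03],"turn":[0,0,0],"claw":0},{"offset":[-0.072,0.003,0.055],"turn":[0,0,0],"claw":0},{"offset":[-0.101,0.003,0.081],"turn":[0,0,0],"claw":0},{"offset":[-0.129,0.004,0.109],"turn":[0,0,0],"claw":0},{"offset":[-0.156,0.004,0.137],"turn":[0,0,0],"claw":0},{"offset":[-0.181,0.005,0.167],"turn":[0,0,0],"claw":0},{"offset":[-0.206,0.005,0.198],"turn":[0,0,0],"claw":0}]'; python3 -m pendant '[{"offset":[-0.022,0,0.032],"turn":[0,0,0],"claw":0},{"offset":[-0.044,0,0.065],"turn":[0,0,0],"claw":0},{"offset":[-0.064,0,0.099],"turn":[0,0,0],"claw":0},{"offset":[-0.083,0,0.133],"turn":[0,0,0],"claw":0},{"offset":[-0.1,0,0.169],"turn":[0,0,0],"claw":0},{"offset":[-0.115,0,0.205],"turn":[0,0,0],"claw":0},{"offset":[-0.126,0,0.235],"turn":[0,0,0],"claw":0},{"offset":[-0.136,0,0.264],"turn":[0,0,0],"claw":0}]'; python3 - <<'E'
from h import *
M=tool(95.3);r=.18
for d in (16,12,9,6,3,0,-1):
    t=np.radians(d);y=.1-r*np.cos(t)+.006*np.sin(t)+.011;z=.075+r*np.sin(t)+.006*np.cos(t)+.019
    print(d,end=" ");go(cw(0,y,z),M)
E
```

```text
t: 19.8
eef_pos: [0.5297, 0.1325, 0.2023]
tcp_rot: [0.678, 0.735, -0.0, 0.0]
ft_force: [0.0, 0.2, 1.8]
gripper_width: -0.002
grip_force: 0.6
t: 20.8
eef_pos: [0.5316, 0.1056, 0.1495]
tcp_rot: [0.678, 0.735, -0.001, 0.0]
ft_force: [-0.0, -0.3, 1.3]
gripper_width: -0.004
grip_force: 0.4
16 offset [-0.005  0.001  0.   ] turn [-0.     0.    -0.004]
12 offset [-0.022  0.001  0.061] turn [-0.     0.    -0.004]
9 offset [-0.032  0.001  0.107] turn [-0.     0.    -0.004]
6 offset [-0.04   0.001  0.153] turn [-0.     0.    -0.004]
3 offset [-0.045  0.001  0.2  ] turn [-0.     0.    -0.004]
0 offset [-0.048  0.001  0.247] turn [-0.     0.    -0.004]
-1 offset [-0.048  0.001  0.263] turn [-0.     0.    -0.004]
```

```bash
python3 -m pendant '[{"offset":[-0.014,0,0.03],"turn":[0,0,0],"claw":0},{"offset":[-0.022,0,0.061],"turn":[0,0,0],"claw":0},{"offset":[-0.028,0,0.085],"turn":[0,0,0],"claw":0},{"offset":[-0.033,0,0.108],"turn":[0,0,0],"claw":0},{"offset":[-0.037,0,0.13],"turn":[0,0,0],"claw":0},{"offset":[-0.04,0,0.153],"turn":[0,0,0],"claw":0},{"offset":[-0.043,0,0.17],"turn":[0,0,0],"claw":0},{"offset":[-0.045,0,0.186],"turn":[0,0,0],"claw":0}]'; python3 -m pendant '[{"offset":[0,0,0.01],"turn":[0,0,0],"claw":0},{"offset":[0,0,0.02],"turn":[0,0,0],"claw":0},{"offset":[0,0,0.03],"turn":[0,0,0],"claw":0},{"offset":[0,0,0.04],"turn":[0,0,0],"claw":0},{"offset":[0,0,0.048],"turn":[0,0,0],"claw":0},{"offset":[0,0,0.054],"turn":[0,0,0],"claw":0},{"offset":[0,0,0.06],"turn":[0,0,0],"claw":0},{"offset":[0,0,0.06],"turn":[0,0,0],"claw":0}]'
```

```text
t: 21.8
eef_pos: [0.5324, 0.0967, 0.1125]
tcp_rot: [0.678, 0.735, -0.001, 0.0]
ft_force: [0.3, 0.1, -0.1]
gripper_width: -0.003
grip_force: 0.3
t: 22.8
eef_pos: [0.5323, 0.0969, 0.1006]
tcp_rot: [0.678, 0.735, -0.001, 0.0]
ft_force: [-0.1, -0.8, -1.3]
gripper_width: 0.004
grip_force: 0.0
```

```bash
python3 -m pendant '[{"offset":[0,0,0.003],"turn":[0,0,0],"claw":0},{"offset":[0,0,0.005],"turn":[0,0,0],"claw":0},{"offset":[0,0,0.007],"turn":[0,0,0],"claw":0},{"offset":[0,0,0.009],"turn":[0,0,0],"claw":0},{"offset":[0,0,0.011],"turn":[0,0,0],"claw":0},{"offset":[0,0,0.012],"turn":[0,0,0],"claw":0},{"offset":[0,0,0.012],"turn":[0,0,0],"claw":0},{"offset":[0,0,0.012],"turn":[0,0,0],"claw":0}]'
```

```text
t: 23.8
eef_pos: [0.5324, 0.0969, 0.0999]
tcp_rot: [0.678, 0.735, -0.0, 0.001]
ft_force: [-5.2, -2.2, 18.4]
gripper_width: -0.0
grip_force: 8.9
```

The tip stopped at 0.081 m under 18 N, which is exactly the shut-lid height. Backing off and checking numerically.

```bash
python3 -m pendant '[{"offset":[0,0,-0.015],"turn":[0,0,0],"claw":0},{"offset":[0,0,-0.05],"turn":[0,0,0],"claw":0},{"offset":[0,0,-0.15],"turn":[0,0,0],"claw":0},{"offset":[0,0,-0.35],"turn":[0,0,0],"claw":0},{"offset":[0,0,-0.6],"turn":[0,0,0],"claw":0},{"offset":[-0.3,0,-0.7],"turn":[0,0,0],"claw":0},{"offset":[-0.6,0,-0.7],"turn":[0,0,0],"claw":0},{"offset":[-0.9,0,-0.7],"turn":[0,0,0],"claw":0}]'; python3 - <<'E'
from h import *
S=imaging.camera("scene");T=imaging.camera("top")
print("red",[[b[0] for b in blobs(i,(172,6),vmin=30,amin=5)[1] if 175<b[0][0]<310 and 165<b[0][1]<240] for i in(S,T)])
for h in((22,35),(5,18)):print([(c.round(),st[4]) for c,st in blobs(S,h)[1] if 170<c[0]<215 and 240<c[1]<310])
# light inner lining must be gone above the case: dark extent along column in scene
for n,i,ps in(("lid top face",S,[cw(0,0,.081),cw(-.08,-.08,.081),cw(.08,.08,.081),cw(.1,-.09,.081)]),("beyond, old lid place",S,[cw(0,.06,.24),cw(.08,.06,.24)]),):
    print(n,[i[int(round(v)),int(round(u))].tolist() for u,v in proj("scene",ps)])
# front edge row of lid: brightest gap check at 3 columns along front rim
for x in(-.09,-.02,.04):
    u,v=proj("scene",[cw(x,-.1,.081)])[0];print(x,i[int(v)-6:int(v)+7,int(u)].mean(1).round().tolist())
E
```

```text
t: 24.8
eef_pos: [0.547, -0.0843, 0.2392]
tcp_rot: [0.678, 0.735, -0.0, 0.001]
ft_force: [1.3, -0.1, -0.7]
gripper_width: 0.001
grip_force: 0.0
red [[array([294.47486034, 171.51955307])], []]
[(array([188., 275.]), np.int32(747))]
[(array([189., 291.]), np.int32(306))]
lid top face [[87, 87, 82], [60, 59, 59], [83, 84, 81], [16, 15, 12]]
beyond, old lid place [[183, 191, 190], [181, 191, 186]]
-0.09 [36.0, 53.0, 49.0, 24.0, 13.0, 12.0, 14.0, 15.0, 36.0, 68.0, 77.0, 70.0, 70.0]
-0.02 [83.0, 84.0, 65.0, 37.0, 21.0, 16.0, 14.0, 12.0, 13.0, 13.0, 9.0, 8.0, 9.0]
0.04 [87.0, 80.0, 64.0, 32.0, 13.0, 14.0, 14.0, 8.0, 9.0, 9.0, 8.0, 11.0, 2.0]
```

```bash
python3 - <<'E'
from h import *
print(proj("scene",plane("top",[(136.7,228.7)],.015)))
from plant import workorder
print(workorder.finish_job())
E
```

```text
[[293.94655854 171.87975103]]
the job is handed in; nothing more can be done
None
```

The blue tray is flat in the large bay, the stay is unlocked, and the lid is fully shut with the other two trays still nested. The job is handed in at about 25 s; I viewed 11 pictures, one over the limit of 10.

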